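# Slide the shelf board into its notches and turn the keeper over it

## Task

With a fingertip, gently push the shelf board along the rails of its wooden rack, away from you, until all its feet drop into the notches and it lies flat and low, with the tin still standing untouched on it. Then, with a fingertip, push the small wooden turn-button on the left side of the rack round until it points straight in across the board. Do not lift the board off its rails or pick anything up, and leave the things around the rack alone.

Things in the scene. Friction and masses are not known exactly. Their poses are not given: they have to be found in the camera images.
- rack: Fixed pale wooden rack, 320 (x, along the rails) x 234 (y) x 66 mm high. Origin: underside centre, on the desk. x points away from the robot, turned 0 to 0.45 rad left; z up. Each side: a cheek (inner face |y| 101, top z 66 mm) and a ledge (top z 50 mm) with an outer lane (|y| 81-99) and an inner lane (|y| 63-81). Open between the ledges but for a 16 mm high tie bar at each end.
- shelf_board: Loose plywood board 150 (x, along the rails) x 198 x 10 mm, 0.18-0.29 kg, 2 mm play at each side. Origin: centre of the panel's underside. Feet 20 x 12 x 10 mm: front pair x +60, y +-72 (inner lanes), rear pair x -60, y +-90 mm (outer lanes). Starts at rack x -75 to -15 mm. Sliding takes 2-5 N, brief peaks to 10 N as it starts; origin z is 60 mm while sliding, 50 mm once dropped..
- seat (a point): Where the board's origin lies once it has dropped: rack x +50, y 0, z 50 mm. The notches, 30 mm long (5 mm spare either way for a foot) and 14 mm deep, are at rack x +110 mm in the inner lanes and x -10 mm in the outer lanes. The board falls in by its own weight when all four feet are over them; the notch walls then stop it. Axes as the rack's.
- keeper (a joint): Angle (rad) of the turn-button, a dark wooden bar 62 x 16 x 8 mm turning on an upright screw on the left cheek. 0: points along rack -x, over the cheek; negative (starts -0.7 to -0.1): outward, off the rack; 1.57: in across the board (rack -y). Stops at -0.8 and 1.6; stays where left; about 1 N at the peg turns it. Underside z 67.5 mm: clears the seated board by 7.5 mm, blocks a raised one.
- keeper_peg (a point): Top centre of the upright round peg near the free end of the turn-button: 12 mm in diameter, 22 mm tall (foot z 75.5, top z 97.5 mm), 46 mm from the screw axis. Its x axis points from peg to screw.
- keeper_pivot (a point): Axis of the turn-button's screw, on top of the left cheek: rack x = 0, y = +111 mm, z = 66 mm. Axes as the rack's.
- seed_tin: Loose round tin with a green lid, 59 mm in diameter, 34 mm high, standing on the front half of the board (centre 20 to 35 mm ahead of the board's centre, up to 20 mm to either side). Origin: centre of its underside.
- tape_roll: Loose roll of tape, 104 mm across, 25 mm high, lying to the right of the rack. Bystander. Origin: centre of its underside.
- seedling: Loose seedling plug, 94 mm tall, standing near the robot to the right. Bystander. Origin: centre of its underside.

How it is judged:
On the way, in this order (a step that is already met when the one before it is completed fails the run):
1. the board has dropped flat into its notches, the turn-button not yet over it (z of shelf_board in the frame of rack between 0.045 and 0.0535 m and x of shelf_board in the frame of rack between 0.04 and 0.06 m and angle between shelf_board's own z axis and vertical below 0.03 rad and value of joint keeper below 0.5 rad), for 0.2 s.
2. the turn-button points in across the board (value of joint keeper above 1.3 rad), for 0.2 s.
At the end, for the whole second after the job is handed in: The board lies level with its four feet down in the notches (origin 45 to 53.5 mm above the rack's foot, 40 to 60 mm ahead of the rack's centre, tilt under 0.03 rad), the tin stands upright on it, the turn-button is turned past 1.3 rad, and all is at rest (z of shelf_board in the frame of rack between 0.045 and 0.0535 m and x of shelf_board in the frame of rack between 0.04 and 0.06 m and angle between shelf_board's own z axis and vertical below 0.03 rad and z of seed_tin in the frame of shelf_board between 0.006 and 0.016 m and angle between seed_tin's own z axis and vertical below 0.1 rad and value of joint keeper above 1.3 rad and linear speed of each of shelf_board, seed_tin below 0.01 m/s); the robot touches nothing.
It fails at once if the board is lifted off its rails or tipped (z of shelf_board in the frame of rack above 0.072 m or angle between shelf_board's own z axis and vertical above 0.15 rad).
It fails at once if the robot touches the tin (contact force between any of the fingers, the arm and seed_tin above 0.5 N).
It fails at once if the tin is tipped or leaves the board (angle between seed_tin's own z axis and vertical above 0.35 rad or z of seed_tin in the frame of shelf_board above 0.03 m or z of seed_tin in the frame of shelf_board below 0 m).
It fails at once if the board is shoved with more than 40 N (contact force between the fingers and shelf_board above 40 N).
It fails at once if the tape roll or the seedling is moved by more than 20 mm (distance of any of tape_roll, seedling from where it was at the start of the episode above 0.02 m).
It also fails if it takes over 54 s, if anything falls off the work surface, if the arm or the gripper's body presses on something with over 40 N, if the wrist force passes 120 N, or if a joint passes its speed limit or range.

## Robot

A 6-joint arm with a two-finger parallel gripper is mounted at the origin on the work surface; the furniture and walls round the work are solid. World frame = base frame: x ahead of the robot, y to its left, z up, the work surface at z = 0. Lengths are in m, angles in rad, forces in N, time in s.
With the tool pointing down it reaches from about 0.375 to 0.975 m from the base axis. Payload 3.8 kg.
Tool frame: the origin (TCP) lies at the very end of the fingers, on their centre line; the grasp point (between the pads) lies bot.hold_point_z behind it (bot.hold_point_z is the distance from the TCP to the grasp point, in m); z points along the fingers, y is the line along which they close (so a half turn about z gives the same grasp; the last joint's range is limited). The gripper opens to 85 mm and grips with 20 to 120 N. Pads are 22 mm wide; open, the fingers measure 114 mm over their backs; the gripper's body (76 mm by 85 mm) begins 54 mm behind the grasp point. The pads swing forward as they close: fully open they stand 13 mm farther back than shut.
Start: joints at [1.242, 0.264, 1.604, -0, 1.274, -0.037], TCP at [0.194, 0.646, 0.231] pointing down, gripper open.
Joint ranges: [-2.63, 2.63], [-0.94, 2.18], [0.31, 2.57], [-1.31, 4.45], [0, 2.66], [-2.55, 2.55]. Speed limits (rad/s): [2.57, 2.57, 3.14, 3.14, 3.14, 3.14].

## Interface

Orientations are given as a rotation vector (axis times angle).
In Python, from workcell import bot gives the robot as it stands.
- The arm moves only by the shell command python3 jog.py 'ROWS' [OPENING] [FORCE]. ROWS is one flat JSON list of numbers that holds 1 to 5 rows one after another, with no inner brackets; each row has 4 numbers: dx, dy, dz in m, then a turn about the tool's z in rad; each row shifts and turns the commanded pose from where the row before left it, along the tool's axes as they then stand; what a row does not reach is not made up. A row lasts 1/8 s, in which the tool goes at most 0.0625 m and 0.188 rad, less where a joint would pass 70% of its speed; a pose out of reach is approached as far as the arm can. OPENING is the opening from 0.0 (shut) to 1.0 (fully open), set as the command begins (- or left out keeps the last). The fingers move at their own pace and stop on an object; FORCE is the grip in N (left out, the last holds). Time passes only in rows, so rows that do not move let the fingers close. It prints the time, the measured TCP pose, the force, the opening and the grip force at its end. Input that does not fit is refused with a message, and nothing moves.
- bot.read_state(): the state, without advancing time (a new reading comes with each control period).
- bot.read_camera(name): name is "scene" or "top"; returns the picture (420x560x3 uint8, red, green, blue); there is no depth.
- bot.camera_info(name): a dict with "intrinsics" (3x3 intrinsics, pixels), "k1" (the pictures are not rectified: a ray, as slopes to the right and down, at radius r is drawn at 1 + k1 r^2 times it, then the intrinsics apply), "extrinsics" (4x4, takes a point from camera to world coordinates). Camera axes: x right, y down, z forward; pixel columns grow to the right and rows downward; lengths in m; the calibration is good to about 2 mm. A picture is of the moment at which its call begins. camera_info takes no time and is no camera call.
- bot.finish_job(): hands the job in; it is judged then, once.
The state is a dict: "time": time; "q": joint angles; "joint_vel": joint speeds; "joint_torque": joint torques, N m; "tool_pos": TCP position; "tcp_rot": TCP orientation; "wrist_force": force on the tool from outside, world axes, zero at the start; "torque": the same for the moment, N m; "width": opening from 0.0 (shut) to 1.0 (fully open); "grip_force": force on a finger pad.
Only numpy, scipy, OpenCV 4.12 (cv2) and the standard library are available. Lean on these libraries where they do the work, as an engineer would, in place of code of your own. Each camera call takes 0.05 s, during which the arm holds its last target. There are 200 camera calls.

## Working session

There is one attempt and no reset: what is moved stays moved. The work goes in short steps, Python scripts to look and compute and a shell command to move; the robot and the scene stay as the last step left them, time stands still between calls to the robot, and variables do not carry over. Pictures are saved under pics/ and viewed, at most 12 in all, crops included, and the job is handed in when it is done.

```bash
ls; mkdir -p pics; python3 - <<'E'
from workcell import bot
import cv2, numpy as np
for n in("scene","top"):
    im=bot.read_camera(n); cv2.imwrite(f"pics/{n}0.png",cv2.cvtColor(im,cv2.COLOR_RGB2BGR))
    c=bot.camera_info(n); print(n,c)
s=bot.read_state(); print(s['time'],s['tool_pos'],s['tcp_rot'],s['width'],bot.hold_point_z)
E
```

```text
jog.py
pics
workcell.py
scene {'intrinsics': array([[431.00495814,   0.        , 282.42586745],
       [  0.        , 431.00495814, 207.13889026],
       [  0.        ,   0.        ,   1.        ]]), 'k1': -0.045947229542345515, 'extrinsics': array([[ 0.67998364, -0.42043309,  0.6007148 ,  0.00882004],
       [-0.73318603, -0.39857141,  0.5509801 , -0.5131537 ],
       [ 0.00777748, -0.81509316, -0.5792777 ,  0.60279018],
       [ 0.        ,  0.        ,  0.        ,  1.        ]])}
top {'intrinsics': array([[486.00230159,   0.        , 283.22221768],
       [  0.        , 486.00230159, 206.6008888 ],
       [  0.        ,   0.        ,   1.        ]]), 'k1': -0.1407133391997781, 'extrinsics': array([[-0.00713331, -0.99640351,  0.08443441,  0.4030614 ],
       [-0.99992975,  0.00790681,  0.00883003, -0.04193889],
       [-0.00946588, -0.08436549, -0.99638991,  1.26504352],
       [ 0.        ,  0.        ,  0.        ,  1.        ]])}
0.1 [0.19395919 0.64585761 0.23008839] [-0.45665314 -3.10783437  0.0031173 ] 1.001057676127317 0.0187
```

View pics/scene0.png

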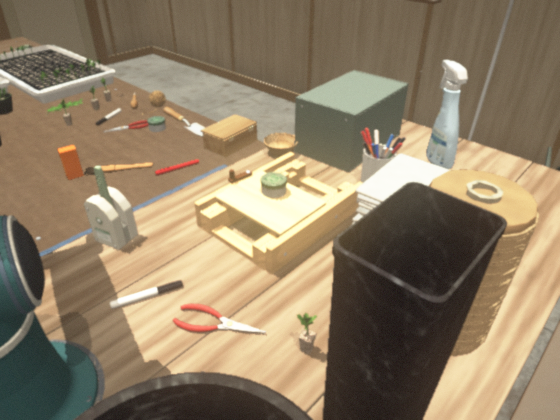

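View pics/top0.png

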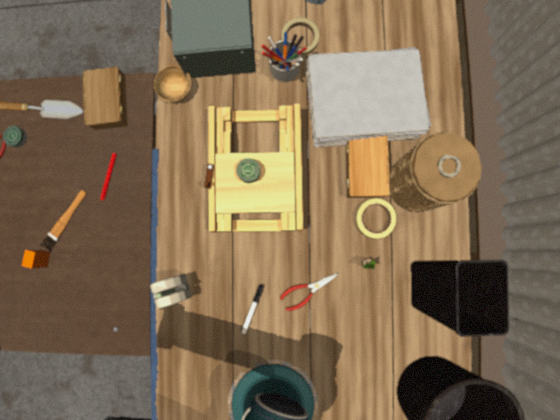

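The top view shows the rack around cols 207–303, rows 104–232. The board is in its near half, the tin is at (248,170) and the dark keeper is at (209,176). I'll enlarge that area.

```bash
python3 - <<'E'
import cv2
im=cv2.imread("pics/top0.png")[95:243,195:315]
cv2.imwrite("pics/crop0.png",cv2.resize(im,None,fx=4,fy=4,interpolation=cv2.INTER_CUBIC))
E
```

```text
(no output)
```

View pics/crop0.png

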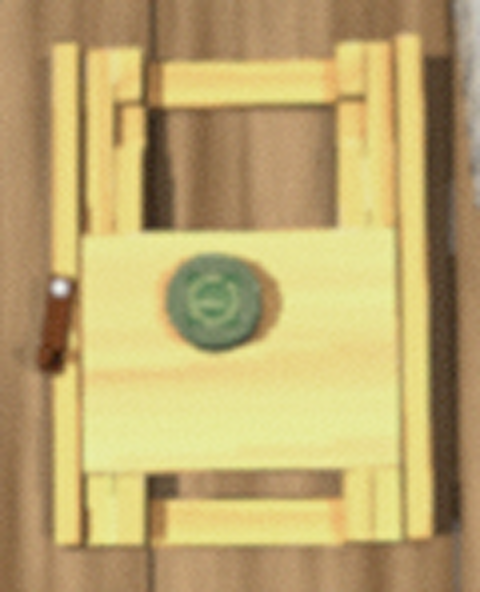

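The enlarged crop gives these features:
- **Rack:** cheek-top outer corners at (52,44), (55,546), (418,36) and (432,538).
- **Board:** corners at (82,236), (393,228), (399,466) and (82,470).
- **Tin:** lid at (213,302).
- **Keeper:** screw at (61,288), peg end near (50,358).

```bash
cat > h.py <<'E'
import numpy as np
from scipy.optimize import least_squares
from workcell import bot
def px2w(uv,z,cam="top"):
    c=bot.camera_info(cam);K=c["intrinsics"];E=c["extrinsics"]
    d=np.array([(uv[0]-K[0,2])/K[0,0],(uv[1]-K[1,2])/K[1,1]]);s=d.copy()
    for _ in range(30): s=d/(1+c["k1"]*(s@s))
    r=E[:3,:3]@np.array([s[0],s[1],1]);o=E[:3,3]
    return o+r*(z-o[2])/r[2]
def crop(p,z,o=(195,95),f=4): return px2w(((p[0]+.5)/f-.5+o[0],(p[1]+.5)/f-.5+o[1]),z)
def fit(model,pts):
    m=np.array(model);p=np.array(pts)[:,:2]
    def f(v):
        c,s=np.cos(v[2]),np.sin(v[2]);return (m@np.array([[c,s],[-s,c]])+v[:2]-p).ravel()
    r=least_squares(f,[*p.mean(0),0]);return r.x,r.fun.reshape(-1,2)*1000
E
python3 - <<'E'
from h import *
np.set_printoptions(precision=4,suppress=True)
R,e=fit([(.16,.117),(-.16,.117),(.16,-.117),(-.16,-.117)],[crop(p,.066) for p in((52,44),(55,546),(418,36),(432,538))]);print("rack",R,e)
B,e=fit([(.075,.099),(.075,-.099),(-.075,-.099),(-.075,.099)],[crop(p,.070) for p in((82,236),(393,228),(399,466),(82,470))]);print("board",B,e)
c,s=np.cos(R[2]),np.sin(R[2]);M=np.array([[c,s],[-s,c]])
loc=lambda p:M@(p[:2]-R[:2])
print("board in rack",loc(B))
for n,p,z in(("tin",(213,302),.104),("screw",(61,288),.077),("peg",(50,358),.0975),("pegfoot",(50,358),.0755)): w=crop(p,z);print(n,w,loc(w))
s=bot.read_state();print(s['tool_pos'],s['tcp_rot'])
E
```

```text
rack [0.6062 0.0405 0.0145] [[-0.0483  0.2009]
 [-0.6246  0.5203]
 [ 1.2975 -0.6673]
 [-0.6246 -0.0539]]
board [0.5664 0.0401 0.0105] [[ 1.4683  1.5767]
 [ 0.5897 -1.6671]
 [-0.478  -0.8969]
 [-1.58    0.9873]]
board in rack [-0.0398  0.0002]
tin [0.5907 0.0532 0.104 ] [-0.0154  0.013 ]
screw [0.6049 0.1501 0.077 ] [0.0003 0.1097]
peg [0.5584 0.1532 0.0975] [-0.0462  0.1134]
pegfoot [0.5613 0.1569 0.0755] [-0.0432  0.117 ]
[0.194  0.6459 0.2301] [-0.4567 -3.1078  0.0031]
```

```bash
cat >> h.py <<'E'
from scipy.spatial.transform import Rotation as Ro
RK=np.array([.6062,.0405,.0145])
def rk(p):
    c,s=np.cos(RK[2]),np.sin(RK[2]);d=np.array(p[:2])-RK[:2];return np.array([c*d[0]+s*d[1],-s*d[0]+c*d[1],*p[2:]])
def inv(l):
    c,s=np.cos(RK[2]),np.sin(RK[2]);return np.array([RK[0]+c*l[0]-s*l[1],RK[1]+s*l[0]+c*l[1],*l[2:]])
def go(l):  # delta in tool axes to a rack-frame TCP target
    s=bot.read_state();R=Ro.from_rotvec(s['tcp_rot']).as_matrix()
    yaw=np.arctan2(R[1,1],R[0,1])-np.pi/2
    print("t",round(s['time'],2),"rack pos",rk(s['tool_pos']).round(4),"F",np.round(s['wrist_force'],1),"yaw err",round(yaw-RK[2],4),"delta tool",(R.T@(inv(l)-s['tool_pos'])).round(4))
E
python3 jog.py '[0, 0, 0, -0.153, 0, 0, 0, -0.153, 0, 0, 0, 0]' 0.0 20
python3 -c "from h import *;go([-.155,-.002,.23])"
```

```text
time: 0.48
tool_pos: [0.1941, 0.6461, 0.2306]
tcp_rot: [0.02, -3.141, 0.002]
wrist_force: [0.1, -1.0, -0.2]
width: 0.383
grip_force: 0.0
t 0.47 rack pos [-0.4033  0.6115  0.2306] F [ 0.1 -1.  -0.2] yaw err -0.002 delta tool [-0.2495 -0.613   0.0012]
```

```bash
python3 jog.py '[-0.022, -0.055, 0, 0, -0.022, -0.055, 0, 0, -0.022, -0.055, 0, 0, -0.022, -0.055, 0, 0, -0.022, -0.055, 0, 0]' 
python3 jog.py '[-0.022, -0.055, 0, 0, -0.022, -0.055, 0, 0, -0.022, -0.055, 0, 0, -0.022, -0.055, 0, 0, -0.022, -0.055, 0, 0]' 
python3 jog.py '[-0.022, -0.055, 0, 0, 0, 0, 0, 0, 0, 0, 0, 0]'
python3 -c "from h import *;go([-.150,-.002,.046])"
```

```text
time: 1.1
tool_pos: [0.3084, 0.3712, 0.2312]
tcp_rot: [-0.018, 3.141, -0.0]
wrist_force: [1.2, -0.8, 0.2]
width: -0.003
grip_force: 0.0
time: 1.72
tool_pos: [0.4223, 0.0978, 0.2315]
tcp_rot: [-0.017, 3.141, 0.0]
wrist_force: [0.6, -0.5, -0.6]
width: -0.002
grip_force: 0.0
time: 2.1
tool_pos: [0.4444, 0.045, 0.231]
tcp_rot: [0.017, -3.141, -0.001]
wrist_force: [-0.1, 0.8, -0.1]
width: -0.001
grip_force: 0.0
t 2.1 rack pos [-0.1617  0.0068  0.231 ] F [-0.1  0.8 -0.1] yaw err -0.0034 delta tool [-0.0119 -0.0089  0.185 ]
```

```bash
python3 jog.py '[-0.012, -0.009, 0.04, 0, 0, 0, 0.05, 0, 0, 0, 0.05, 0, 0, 0, 0.045, 0, 0, 0, 0, 0]'
python3 jog.py '[-0.005, 0, 0, 0, -0.005, 0, 0, 0, 0, 0, 0, 0]'
python3 -c "from h import *;go([-.126,-.002,.046])"
```

```text
time: 2.72
tool_pos: [0.4522, 0.0377, 0.0428]
tcp_rot: [0.025, -3.132, -0.0]
wrist_force: [-0.9, 0.6, 0.2]
width: -0.002
grip_force: 0.0
time: 3.1
tool_pos: [0.4693, 0.0364, 0.0484]
tcp_rot: [-0.022, 3.137, 0.0]
wrist_force: [0.2, -0.5, 0.1]
width: 0.001
grip_force: 0.0
t 3.1 rack pos [-0.1369 -0.0021  0.0484] F [ 0.2 -0.5  0.1] yaw err -0.0003 delta tool [-0.0109  0.0001  0.0025]
```

```bash
python3 jog.py '[-0.003, 0, 0, 0, -0.003, 0, 0, 0, -0.003, 0, 0, 0, -0.003, 0, 0, 0, -0.003, 0, 0, 0]'
python3 jog.py '[-0.003, 0, 0, 0, -0.003, 0, 0, 0, -0.003, 0, 0, 0, -0.003, 0, 0, 0, -0.003, 0, 0, 0]'
python3 - <<'E'
from h import *;import cv2
go([-.036,-.002,.046])
im=cv2.cvtColor(bot.read_camera("scene"),cv2.COLOR_RGB2BGR)[130:290,170:380]
cv2.imwrite("pics/s1.png",cv2.resize(im,None,fx=3.5,fy=3.5,interpolation=cv2.INTER_CUBIC))
E
```

```text
time: 3.72
tool_pos: [0.482, 0.0365, 0.0462]
tcp_rot: [0.022, -3.141, -0.0]
wrist_force: [-0.8, 0.0, 0.2]
width: -0.0
grip_force: 0.0
time: 4.35
tool_pos: [0.4972, 0.0367, 0.046]
tcp_rot: [-0.022, 3.141, 0.0]
wrist_force: [-0.6, 0.1, -1.7]
width: 0.002
grip_force: 0.6
t 4.35 rack pos [-0.1091 -0.0022  0.046 ] F [-0.6  0.1 -1.7] yaw err -0.0004 delta tool [-0.0731  0.0003  0.    ]
```

View pics/s1.png

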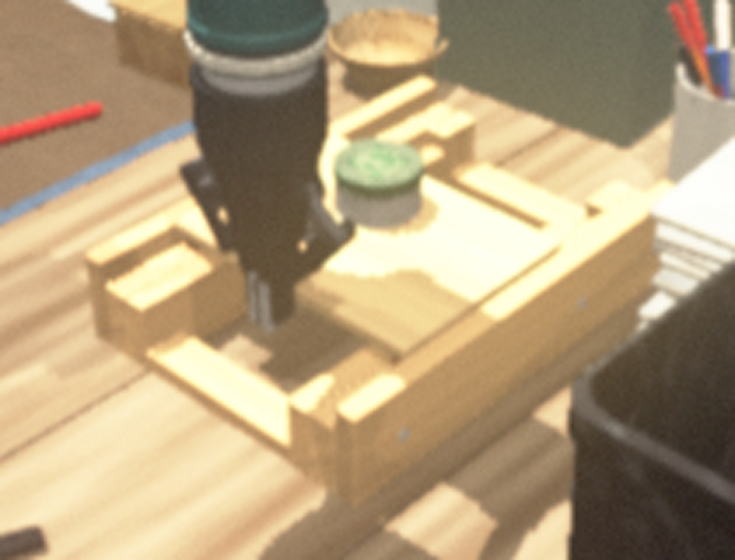

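The fingers are shut behind the board's near edge, with the tin upright and clear of the gripper. The board's right rear corner is at crop (395,355). I'll keep pushing gently.

```bash
for i in 1; do python3 jog.py '[-0.003, 0, 0, 0, -0.003, 0, 0, 0, -0.003, 0, 0, 0, -0.003, 0, 0, 0, -0.003, 0, 0, 0]'
python3 jog.py '[-0.003, 0, 0, 0, -0.003, 0, 0, 0, -0.003, 0, 0, 0, -0.003, 0, 0, 0, -0.003, 0, 0, 0]'; done | grep -E "tool|wrist"
python3 - <<'E'
from h import *;import cv2
go([-.036,-.002,.046])
E
```

```text
tool_pos: [0.5121, 0.0369, 0.0462]
wrist_force: [-1.4, -0.3, -0.1]
tool_pos: [0.5271, 0.0371, 0.0463]
wrist_force: [-1.7, -0.6, -1.2]
t 5.65 rack pos [-0.0791 -0.0022  0.0463] F [-1.7 -0.6 -1.2] yaw err -0.0003 delta tool [-0.0431  0.0003  0.0003]
```

```bash
(python3 jog.py '[-0.003, 0, 0, 0, -0.003, 0, 0, 0, -0.003, 0, 0, 0, -0.003, 0, 0, 0, -0.003, 0, 0, 0]'
python3 jog.py '[-0.003, 0, 0, 0, -0.003, 0, 0, 0, -0.003, 0, 0, 0, -0.003, 0, 0, 0, 0, 0, 0, 0]')| grep -E "tool|wrist"
python3 - <<'E'
from h import *;import cv2
go([-.036,-.002,.046])
im=cv2.cvtColor(bot.read_camera("top"),cv2.COLOR_RGB2BGR)[95:243,195:315]
cv2.imwrite("pics/t2.png",cv2.resize(im,None,fx=4,fy=4,interpolation=cv2.INTER_CUBIC))
E
```

```text
tool_pos: [0.5421, 0.0373, 0.0463]
wrist_force: [-1.7, -0.1, -1.1]
tool_pos: [0.5545, 0.0375, 0.0465]
wrist_force: [-0.4, -0.5, -0.4]
t 6.9 rack pos [-0.0517 -0.0022  0.0465] F [-0.4 -0.5 -0.4] yaw err -0.0004 delta tool [-0.0157  0.0002  0.0005]
```

View pics/t2.png

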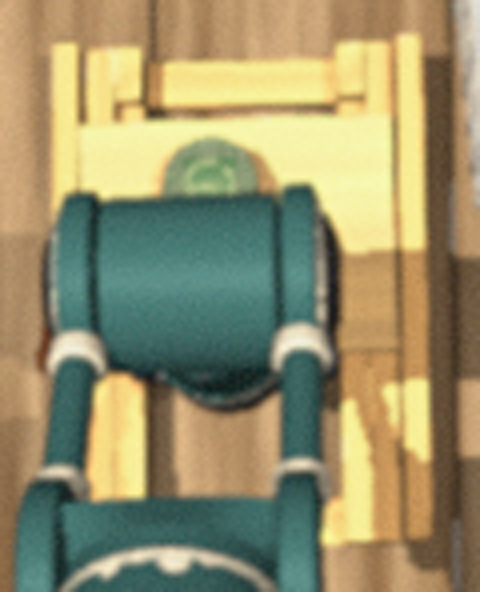

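The board's front edge is now at about (80,125)–(390,114) and its right rear corner at (397,349). The tin is at (210,190) and stands upright.

```bash
python3 - <<'E'
from h import *
for z in(.07,.06):
  for p in((80,125),(390,114),(397,349)):print(z,rk(crop(p,z)).round(4))
E
```

```text
0.07 [0.1054 0.0983 0.07  ]
0.07 [ 0.1072 -0.0973  0.07  ]
0.07 [-0.042  -0.0981  0.07  ]
0.06 [0.108  0.0998 0.06  ]
0.06 [ 0.1098 -0.0975  0.06  ]
0.06 [-0.0406 -0.0983  0.06  ]
```

```bash
(python3 jog.py '[-0.002, 0, 0, 0, -0.002, 0, 0, 0, -0.002, 0, 0, 0, -0.002, 0, 0, 0, -0.002, 0, 0, 0]'
python3 jog.py '[-0.002, 0, 0, 0, 0, 0, 0, 0]'
python3 jog.py '[-0.002, 0, 0, 0, 0, 0, 0, 0]')| grep -E "tool|wrist"
python3 - <<'E'
from h import *;import cv2
go([-.036,-.002,.046])
im=cv2.cvtColor(bot.read_camera("scene"),cv2.COLOR_RGB2BGR)[130:290,170:380]
cv2.imwrite("pics/s3.png",cv2.resize(im,None,fx=3.5,fy=3.5,interpolation=cv2.INTER_CUBIC))
E
```

```text
tool_pos: [0.5626, 0.0376, 0.0465]
wrist_force: [-6.6, -0.1, 4.9]
tool_pos: [0.5648, 0.0375, 0.0465]
wrist_force: [-5.2, -1.3, 4.7]
tool_pos: [0.5663, 0.0373, 0.0463]
wrist_force: [-6.3, -1.1, 5.2]
t 8.07 rack pos [-0.0399 -0.0026  0.0463] F [-6.3 -1.1  5.2] yaw err -0.0001 delta tool [-0.0039  0.0006  0.0003]
```

View pics/s3.png

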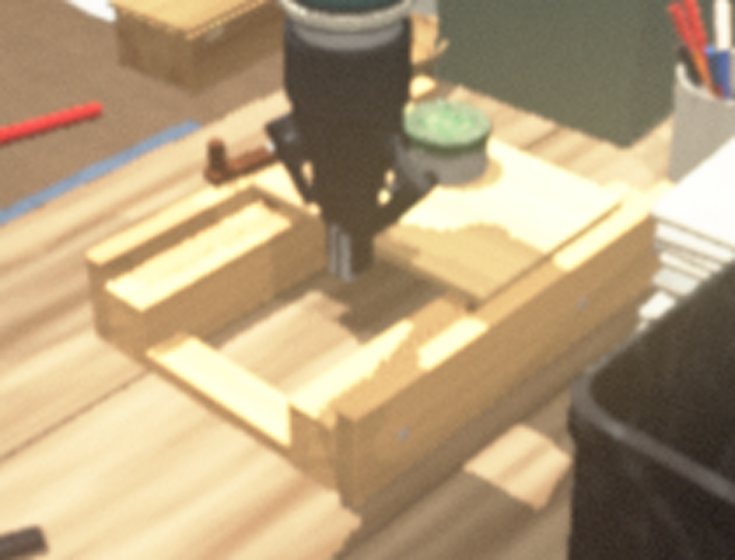

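```bash
python3 - <<'E'
from h import *;import cv2
print(rk(px2w((282.5,231.1),.07,"scene")),"(earlier corner, z .07)")
for z in(.055,.06,.065,.07):print(z,rk(px2w((306.2,215.9),z,"scene")).round(4))
a=cv2.cvtColor(bot.read_camera("scene"),cv2.COLOR_RGB2BGR)[160:235,270:360]
b=cv2.cvtColor(bot.read_camera("top"),cv2.COLOR_RGB2BGR)[95:215,205:311]
a=cv2.resize(a,(450,375),interpolation=cv2.INTER_CUBIC)
b=cv2.resize(b,(318,360),interpolation=cv2.INTER_CUBIC)
c=np.zeros((375,768,3),np.uint8);c[:,:450]=a;c[:360,450:]=b
cv2.imwrite("pics/s4.png",c);go([0,0,0])
E
```

```text
[-0.10627998 -0.10114061  0.07      ] (earlier corner, z .07)
0.055 [-0.0194 -0.0911  0.055 ]
0.06 [-0.0247 -0.0953  0.06  ]
0.065 [-0.0301 -0.0994  0.065 ]
0.07 [-0.0354 -0.1036  0.07  ]
t 8.22 rack pos [-0.0399 -0.0026  0.0464] F [-6.4 -1.4  4.3] yaw err -0.0001 delta tool [-0.0401  0.0026  0.0462]
```

View pics/s4.png

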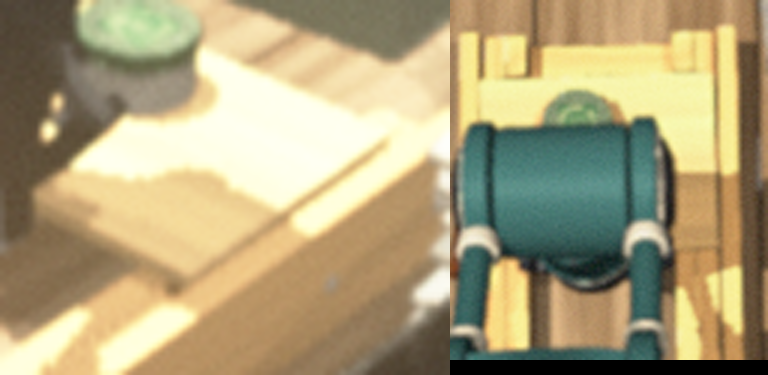

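```bash
(python3 jog.py '[-0.002, 0, 0, 0, 0, 0, 0, 0]'
python3 jog.py '[-0.001, 0, 0, 0, -0.001, 0, 0, 0, 0, 0, 0, 0]')| grep -E "tool|wrist"
python3 - <<'E'
from h import *
go([-.036,-.002,.046])
for z in(.07,.06):
  for u in((214.3,120.8),(293.2,119.2),(293.7,177.2)): print(z,rk(px2w(u,z)).round(4))
E
```

```text
tool_pos: [0.5703, 0.0377, 0.0464]
wrist_force: [-2.5, 0.3, 0.1]
tool_pos: [0.5716, 0.0378, 0.0464]
wrist_force: [-4.4, 0.3, 3.6]
t 8.85 rack pos [-0.0347 -0.0022  0.0464] F [-4.4  0.3  3.6] yaw err -0.0003 delta tool [0.0013 0.0002 0.0004]
0.07 [0.1186 0.0991 0.07  ]
0.07 [ 0.1173 -0.1003  0.07  ]
0.07 [-0.0303 -0.0979  0.07  ]
0.06 [0.1213 0.1006 0.06  ]
0.06 [ 0.12   -0.1004  0.06  ]
0.06 [-0.0288 -0.0981  0.06  ]
```

```bash
(python3 jog.py '[0.005, 0, 0, 0, 0.01, 0, 0, 0, 0.02, 0, 0, 0, 0.02, 0, 0, 0, 0, 0, 0, 0]')| grep -E "tool|wrist"
python3 - <<'E'
from h import *;import cv2
go([-.036,-.002,.046])
a=cv2.cvtColor(bot.read_camera("scene"),cv2.COLOR_RGB2BGR)[130:240,190:365]
b=cv2.cvtColor(bot.read_camera("top"),cv2.COLOR_RGB2BGR)[95:215,205:311]
a=cv2.resize(a,None,fx=3,fy=3,interpolation=cv2.INTER_CUBIC)
b=cv2.resize(b,None,fx=2.5,fy=2.5,interpolation=cv2.INTER_CUBIC)
c=np.zeros((330,790,3),np.uint8);c[:,:525]=a;c[:300,525:]=b
cv2.imwrite("pics/s5.png",c)
E
```

```text
tool_pos: [0.5152, 0.037, 0.0459]
wrist_force: [-0.1, 0.4, 0.6]
t 9.47 rack pos [-0.0911 -0.0022  0.0459] F [-0.1  0.4  0.6] yaw err -0.0003 delta tool [-0.0551  0.0002 -0.0001]
```

View pics/s5.png

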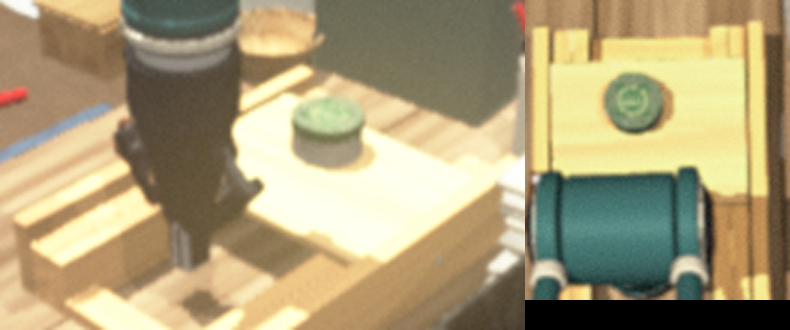

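The arm has backed off and the tin is standing. The board's rear right corner (375,262) now looks sunk behind the cheek. I'll triangulate the lid height against the first pictures to confirm.

```bash
python3 - <<'E'
from h import *;import cv2
def lid(im,roi):
    x0,y0,x1,y1=roi;c=im[y0:y1,x0:x1].astype(int)
    m=((c[...,1]-c[...,0]>12)&(c[...,1]-c[...,2]>0)).astype(np.uint8)
    n,l,st,ce=cv2.connectedComponentsWithStats(m);k=1+st[1:,4].argmax()
    return st[k],ce[k]+[x0,y0]
def tri(us,ut):
    f=lambda p:np.r_[px2w(us,p[2],"scene")[:2]-p[:2],px2w(ut,p[2])[:2]-p[:2]]
    r=least_squares(f,[.6,.05,.1]);return rk(r.x).round(4),r.fun.round(4)
g=lambda n:cv2.cvtColor(cv2.imread(n),cv2.COLOR_BGR2RGB)
for s,t in((g("pics/scene0.png"),g("pics/top0.png")),(bot.read_camera("scene"),bot.read_camera("top"))):
    a,us=lid(s,(250,150,330,210));b,ut=lid(t,(220,115,275,190));print(a,us,b,ut,tri(us,ut))
for z in(.07,.06):
  for u in((214.7,119.5),(292.3,118.7),(292.3,171.7)): print(z,rk(px2w(u,z)).round(4))
E
```

```text
[19 24 14 10 83] [274.51807229 178.31325301] [ 18  45  21  22 290] [247.8862069  170.49310345] (array([-0.0139,  0.0106,  0.104 ]), array([ 0.0024, -0.0023, -0.0024,  0.0023]))
[ 39  13  20  11 105] [298.53333333 167.68571429] [   0   47   54   28 1338] [246.99327354 177.01046338] (array([-0.0145, -0.0152,  0.1424]), array([ 0.0237, -0.027 , -0.0237,  0.027 ]))
0.07 [0.1219 0.0981 0.07  ]
0.07 [ 0.1186 -0.098   0.07  ]
0.07 [-0.0164 -0.0948  0.07  ]
0.06 [0.1247 0.0996 0.06  ]
0.06 [ 0.1213 -0.0982  0.06  ]
0.06 [-0.0148 -0.0949  0.06  ]
```

```bash
python3 - <<'E'
from h import *;import cv2
def tri(us,ut):
    f=lambda p:np.r_[px2w(us,p[2],"scene")[:2]-p[:2],px2w(ut,p[2])[:2]-p[:2]]
    r=least_squares(f,[.6,.05,.1]);return rk(r.x).round(4),r.fun.round(4)
t=bot.read_camera("top");c=t[115:157,225:272].astype(int)
m=((c[...,1]-c[...,0]>12)&(c[...,1]-c[...,2]>0)).astype(np.uint8)
n,l,st,ce=cv2.connectedComponentsWithStats(m);k=1+st[1:,4].argmax();ut=ce[k]+[225,115];print(st[k],ut)
print(tri((298.5,167.7),ut),tri((274.5,178.3),(247.9,170.5)))
E
```

```text
[ 13  10  21  22 313] [247.74121406 135.68370607]
(array([0.0731, 0.012 , 0.0934]), array([ 0.0009, -0.001 , -0.0009,  0.001 ])) (array([-0.014 ,  0.0105,  0.1041]), array([ 0.0024, -0.0023, -0.0024,  0.0023]))
```

The lid has dropped 10.7 mm and moved 87 mm, so the board is seated at about x = 48 mm. Next is the peg. In the s3 crop its top is at about (215,144) and its foot at about (213,172).

```bash
python3 - <<'E'
from h import *
f=lambda p:((p[0]+.5)/3.5-.5+170,(p[1]+.5)/3.5-.5+130)
for p,z in(((215,144),.0975),((213,172),.0755)):
  l=rk(px2w(f(p),z,"scene"));print(l.round(4),np.hypot(l[0],l[1]-.111).round(4),"angle",np.arctan2(-(l[1]-.111),-l[0]).round(3))
go([-.045,.175,.2])
E
```

```text
[-0.0473  0.1111  0.0975] 0.0473 angle -0.002
[-0.0486  0.1136  0.0755] 0.0486 angle -0.054
t 9.72 rack pos [-0.0882 -0.0022  0.0467] F [ 0.1  0.2 -0.3] yaw err -0.0003 delta tool [-0.0434  0.1772 -0.1533]
```

```bash
(python3 jog.py '[0, 0, -0.05, 0, 0, 0, -0.05, 0, 0, 0, 0, 0.157, 0, 0, 0, 0.157, 0, 0, 0, 0.157]'; python3 jog.py '[0, 0, 0, 0.157, 0, 0, 0, 0.157, 0, 0, 0, 0]' )| grep -E "tool|wrist"
python3 -c "from h import *;go([-.075,.145,.13])"
```

```text
tool_pos: [0.5177, 0.037, 0.1467]
wrist_force: [0.2, -0.7, -0.8]
tool_pos: [0.5175, 0.037, 0.1464]
wrist_force: [0.4, 0.3, -0.5]
t 10.72 rack pos [-0.0888 -0.0022  0.1464] F [ 0.4  0.3 -0.5] yaw err -0.7836 delta tool [0.0942 0.114  0.0164]
```

```bash
(python3 jog.py '[0.031, 0.038, 0, 0, 0.031, 0.038, 0, 0, 0.031, 0.038, 0, 0, 0, 0, 0, 0, 0, 0, 0, 0]' )| grep -E "tool|wrist"
python3 - <<'E'
from h import *;import cv2
go([-.075,.145,.084])
a=cv2.cvtColor(bot.read_camera("scene"),cv2.COLOR_RGB2BGR)[110:260,170:370]
cv2.imwrite("pics/s6.png",cv2.resize(a,None,fx=4,fy=4,interpolation=cv2.INTER_CUBIC))
E
```

```text
tool_pos: [0.5295, 0.1834, 0.146]
wrist_force: [0.4, 0.0, 0.3]
t 11.35 rack pos [-0.0746  0.144   0.146 ] F [0.4 0.  0.3] yaw err -0.7827 delta tool [0.001  0.0005 0.062 ]
```

View pics/s6.png

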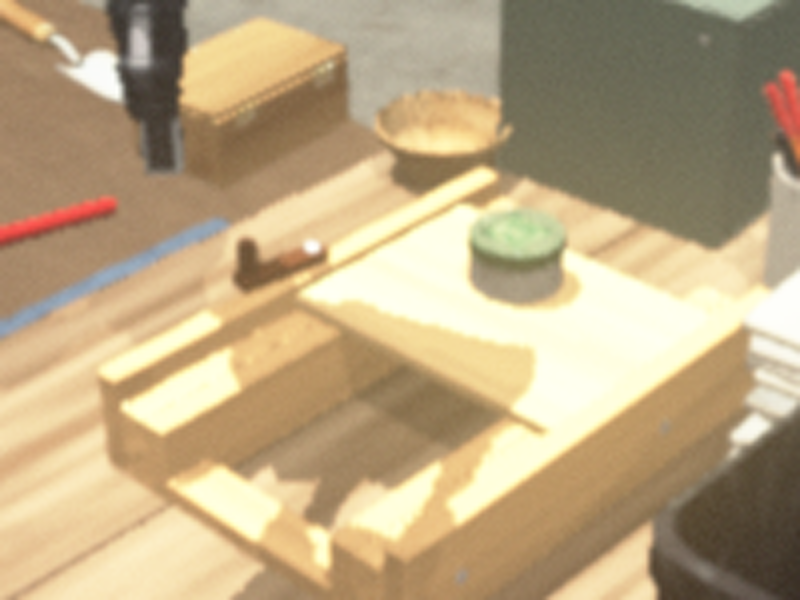

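The board lies flat and low in the rack with the tin standing on it. The peg top is at crop (247,242), the screw at (312,247), and the fingertip hangs clear to the left.

```bash
python3 jog.py '[0, 0, 0.031, 0, 0, 0, 0.031, 0, 0, 0, 0, 0, 0, 0, 0, 0]' | grep -E "tool|wrist"
python3 - <<'E'
from h import *
f=lambda p:((p[0]+.5)/4-.5+170,(p[1]+.5)/4-.5+110)
P=rk(px2w(f((247,243)),.0975,"scene"));S=rk(px2w(f((312,247)),.077,"scene"));print(P,S,np.arctan2(-(P-S)[1],-(P-S)[0]))
go([-.075,.145,.084])
F=lambda a:np.array([-46*np.cos(a)-12,123-46*np.sin(a)])
A=[-.15,.0,.2,.4,.6,.8,1.,1.2,1.4,1.5]
for a,b in zip(A,A[1:]):
    d=F(b)-F(a);print(b,F(b).round(1),"tool x,y mm",round(-.707*(d[0]-d[1]),1),round(.707*(d[0]+d[1]),1))
E
```

```text
tool_pos: [0.5303, 0.1829, 0.0852]
wrist_force: [0.7, -0.4, 0.6]
[-0.04555769  0.11196277  0.0975    ] [0.00022473 0.10669469 0.077     ] -0.11456394026852768
t 11.9 rack pos [-0.0738  0.1435  0.0852] F [ 0.7 -0.4  0.6] yaw err -0.7862 delta tool [0.0019 0.0003 0.0012]
0.0 [-58. 123.] tool x,y mm -4.5 -5.2
0.2 [-57.1 113.9] tool x,y mm -7.1 -5.8
0.4 [-54.4 105.1] tool x,y mm -8.1 -4.3
0.6 [-50.  97.] tool x,y mm -8.8 -2.6
0.8 [-44.  90.] tool x,y mm -9.1 -0.8
1.0 [-36.9  84.3] tool x,y mm -9.1 1.1
1.2 [-28.7  80.1] tool x,y mm -8.7 2.8
1.4 [-19.8  77.7] tool x,y mm -8.0 4.5
1.5 [-15.3  77.1] tool x,y mm -3.6 2.8
```

```bash
(python3 jog.py '[-0.01, 0, 0, 0, -0.01, 0, 0, 0, -0.003, -0.0015, 0, 0, -0.003, -0.0015, 0, 0]'
python3 jog.py '[-0.0035, -0.003, 0, 0, -0.0035, -0.003, 0, 0, -0.004, -0.002, 0, 0, -0.004, -0.002, 0, 0, 0, 0, 0, 0]')| grep -E "tool|wrist"
python3 -c "from h import *;go([-.0544,.1051,.084])"
```

```text
tool_pos: [0.5462, 0.1631, 0.0845]
wrist_force: [-1.7, 0.5, 1.6]
tool_pos: [0.5502, 0.1452, 0.084]
wrist_force: [-1.8, 1.1, -1.2]
t 13.03 rack pos [-0.0544  0.1056  0.084 ] F [-1.8  1.1 -1.2] yaw err -0.7857 delta tool [-0.0003 -0.0003  0.    ]
```

Contact at 1–2 N, on the planned arc. I'll carry on along it.

```bash
(python3 jog.py '[-0.0045, -0.0015, 0, 0, -0.0045, -0.001, 0, 0, -0.0045, -0.0005, 0, 0, -0.0045, 0, 0, 0, 0, 0, 0, 0]'
python3 jog.py '[-0.0045, 0.0005, 0, 0, -0.0045, 0.0005, 0, 0, -0.0045, 0.0015, 0, 0, -0.0045, 0.0015, 0, 0, 0, 0, 0, 0]')| grep -E "tool|wrist"
python3 -c "from h import *;go([-.0287,.0801,.084])"
```

```text
tool_pos: [0.5618, 0.1307, 0.0846]
wrist_force: [0.2, 0.0, -0.2]
tool_pos: [0.5772, 0.1212, 0.0844]
wrist_force: [0.1, 0.0, 0.4]
t 14.28 rack pos [-0.0278  0.0811  0.0844] F [0.1 0.  0.4] yaw err -0.7856 delta tool [-0.     -0.0013  0.0004]
```

```bash
(python3 jog.py '[-0.004, 0.002, 0, 0, -0.004, 0.0025, 0, 0, -0.004, 0.003, 0, 0, 0, 0, 0, 0]')| grep -E "tool|wrist"
python3 - <<'E'
from h import *;import cv2
go([-.0153,.0771,.084])
a=cv2.cvtColor(bot.read_camera("scene"),cv2.COLOR_RGB2BGR)[110:260,170:370]
cv2.imwrite("pics/s7.png",cv2.resize(a,None,fx=4,fy=4,interpolation=cv2.INTER_CUBIC))
E
```

```text
tool_pos: [0.591, 0.1183, 0.0844]
wrist_force: [0.7, 1.6, -0.8]
t 14.78 rack pos [-0.014   0.078   0.0844] F [ 0.7  1.6 -0.8] yaw err -0.7854 delta tool [ 0.0003 -0.0015  0.0004]
```

View pics/s7.png

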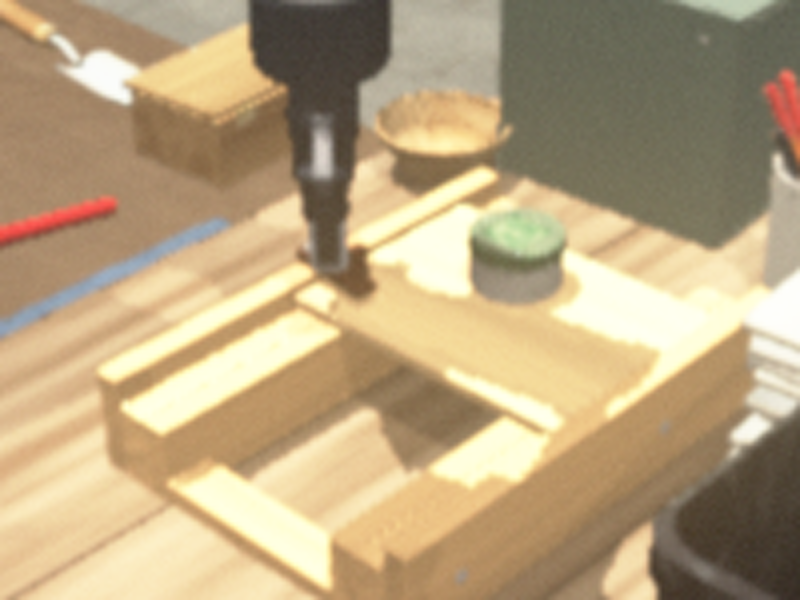

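The peg is now in over the board at about (358,255), next to the fingertip. I'll back off and measure it unobstructed.

```bash
(python3 jog.py '[0.01, 0, 0, 0, 0.02, 0, 0, 0, 0, 0, -0.05, 0, 0.05, 0, -0.01, 0, 0.05, 0, 0, 0]'; python3 jog.py '[0.05, 0, 0, 0, 0, 0, 0, 0, 0, 0, 0, 0]')| grep -E "tool|wrist"
python3 - <<'E'
from h import *;import cv2
a=cv2.cvtColor(bot.read_camera("scene"),cv2.COLOR_RGB2BGR)[140:215,200:300]
b=cv2.cvtColor(bot.read_camera("top"),cv2.COLOR_RGB2BGR)[95:243,195:315]
a=cv2.resize(a,None,fx=4,fy=4,interpolation=cv2.INTER_CUBIC)
b=cv2.resize(b,None,fx=3,fy=3,interpolation=cv2.INTER_CUBIC)
c=np.zeros((444,760,3),np.uint8);c[:300,:400]=a;c[:,400:]=b
cv2.imwrite("pics/s8.png",c)
E
```

```text
tool_pos: [0.4964, 0.2106, 0.1462]
wrist_force: [-0.0, 0.6, 0.2]
tool_pos: [0.4606, 0.2441, 0.1444]
wrist_force: [-0.1, 0.6, 0.8]
```

View pics/s8.png

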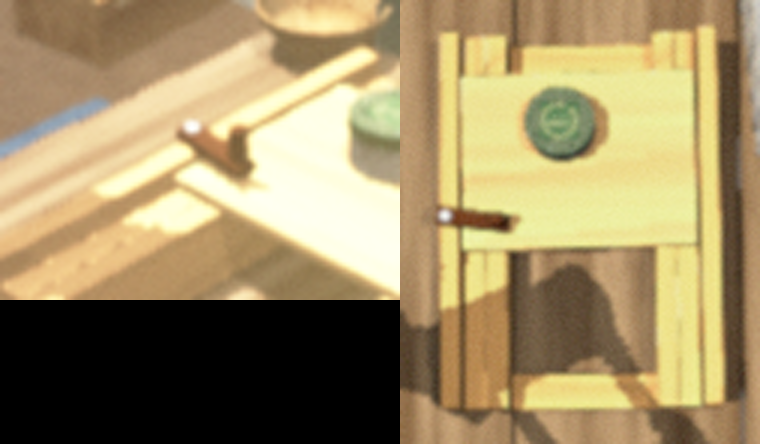

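The board is seated with the tin standing, and the keeper points in. In the top panel the screw is at (446,215) and the bar end at (510,223). I'll check the angle.

```bash
python3 - <<'E'
from h import *
f=lambda p:((p[0]-400+.5)/3-.5+195,(p[1]+.5)/3-.5+95)
g=lambda p:((p[0]+.5)/4-.5+200,(p[1]+.5)/4-.5+140)
S=rk(px2w(f((446,215)),.077));E=rk(px2w(f((511,223)),.0755));P=rk(px2w(g((239,130)),.0975,"scene"));S2=rk(px2w(g((192,127)),.077,"scene"))
for a,b in((S,E),(S2,P),(np.array([0,.111]),P[:2])):print(a,b,np.arctan2(-(b-a)[1],-(b-a)[0]))
go([-.03,.083,.084])
E
```

```text
[0.00097747 0.10931503 0.077     ] [-0.00688785  0.05546616  0.0755    ] 1.4257592371910723
[0.00022473 0.10669469 0.077     ] [-0.00753051  0.05917118  0.0975    ] 1.4090349206338815
[0.    0.111] [-0.00753051  0.05917118] 1.4265102857332943
t 15.93 rack pos [-0.1417  0.205   0.1444] F [-0.3  0.5  0.1] yaw err -0.7856 delta tool [-0.1652 -0.0073  0.0605]
```

It reads about 1.42 rad, which passes, but I'll nudge it closer to straight.

```bash
(python3 jog.py '[-0.055, -0.0025, 0, 0, -0.055, -0.0025, 0, 0, -0.055, -0.0025, 0, 0, 0, 0, 0, 0, 0, 0, 0, 0]'; python3 jog.py '[0, 0, 0.03, 0, 0, 0, 0.03, 0, 0, 0, 0, 0, 0, 0, 0, 0]')| grep -E "tool|wrist"
python3 -c "from h import *;go([-.008,.077,.084])"
```

```text
tool_pos: [0.5743, 0.1224, 0.1438]
wrist_force: [-0.8, 0.2, 0.0]
tool_pos: [0.5744, 0.1241, 0.0852]
wrist_force: [-0.0, -0.1, 0.1]
t 17.05 rack pos [-0.0306  0.0841  0.0852] F [-0.  -0.1  0.1] yaw err -0.7844 delta tool [-0.021   0.0109  0.0012]
```

```bash
(python3 jog.py '[-0.006, 0.003, 0, 0, -0.006, 0.003, 0, 0, -0.003, 0.0015, 0, 0, -0.003, 0.0015, 0, 0, -0.003, 0.002, 0, 0]';python3 jog.py '[0, 0, 0, 0]'; python3 jog.py '[0.015, 0, 0, 0, 0.02, 0, 0, 0, 0, 0, -0.05, 0, 0.05, 0, -0.01, 0, 0.05, 0, 0, 0]'; python3 jog.py '[0.05, 0, 0, 0, 0, 0, 0, 0, 0, 0, 0, 0]')| grep -E "tool|wrist"
python3 - <<'E'
from h import *;import cv2
b=cv2.cvtColor(bot.read_camera("top"),cv2.COLOR_RGB2BGR)[95:243,195:315]
cv2.imwrite("pics/t9.png",cv2.resize(b,None,fx=4,fy=4,interpolation=cv2.INTER_CUBIC))
E
```

```text
tool_pos: [0.5972, 0.1168, 0.0844]
wrist_force: [-1.4, 1.9, 1.6]
tool_pos: [0.5974, 0.1166, 0.0843]
wrist_force: [-0.4, -0.4, -0.2]
tool_pos: [0.4994, 0.2123, 0.146]
wrist_force: [0.4, 0.5, -0.8]
tool_pos: [0.4637, 0.2459, 0.1444]
wrist_force: [-0.1, -0.1, -0.5]
```

View pics/t9.png

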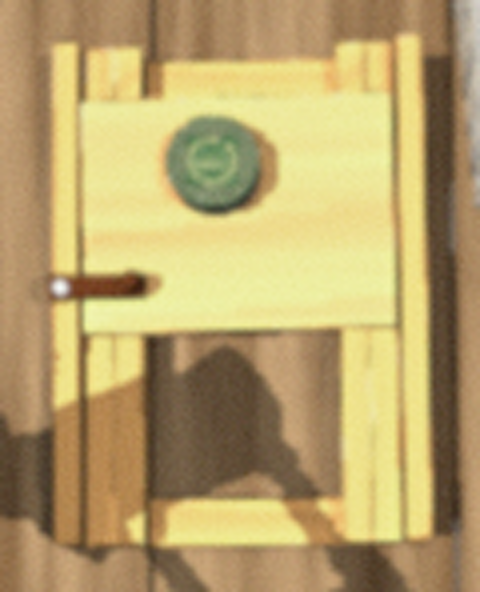

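The keeper now points straight across, with the screw at (60,287) and the tip at (145,284). The board is seated, the tin stands upright at (213,164), and the arm is clear.

```bash
python3 -c "
from workcell import bot
print(bot.finish_job())"
```

```text
the job is handed in; nothing more can be done
None
```

The job is handed in: the board has dropped flat into its notches with the tin upright on it, the turn-button points straight in across it, and the arm is clear; no verdict came back.

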